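# Seat the seal blank on its parallels

## Robot

A 6-joint arm with a two-finger parallel gripper is mounted at the origin on the work surface. World frame = base frame: x ahead of the robot, y to its left, z up, the work surface at z = 0. Lengths are in m, angles in degrees, forces in N, time in s.
With the tool pointing down it reaches from about 0.35 to 0.875 m from the base axis. Payload 4.2 kg.
Tool frame: the origin (TCP) lies midway between the tips of the shut fingers; the grasp point (between the pads) lies 19 mm behind it (hold_point_z is the z of the grasp point in the tool frame, in m); z points along the fingers, y is the direction in which the jaws open and shut (so a half turn about z gives the same grasp; the last joint's range is limited). The gripper opens to 87 mm and grips with 3 to 60 N. Pads are 19 mm wide; open, the fingers measure 117 mm over their backs; the gripper's body (75 mm by 190 mm) begins 51 mm behind the grasp point.
Start: joints at [84.546, 22.042, 0.453, 0, -68.411, -14.817], TCP at [0.217, 0.586, 0.223] pointing down, gripper open.
Joint ranges: [-179.83, 179.83], [-69.29, 118.12], [-61.27, 80.66], [-181.25, 117.63], [-171.15, -9.14], [-177.46, 177.46]. Speed limits (degrees/s): [159.86, 159.86, 180, 180, 180, 180].

## Interface

Orientations are given as a 3x3 rotation matrix whose columns are the frame's x, y, z axes.
In Python, from station import * gives the robot as it stands. The module is installed in compiled form; this text tells all that it offers.
- The arm moves only by the tool jog_arm, never from a script. Its argument "moves" is a list of rows, each a list of 7 numbers: the closure, from -1 (fully open) to 1 (shut), then the shift along the tool's x, y, z in m, then the turn, a rotation vector about the tool's x, y, z in rad. In form: [[gripper, x, y, z, wx, wy, wz], ...]. A call has exactly 10 rows; each row is the pose to reach, as a shift and turn from the pose commanded when the call began, along the tool's axes at that moment; what a row does not reach only later rows make up. A row lasts 1/12 s, in which the tool goes at most 41.7 mm and 7.16 degrees, less where a joint would pass 70% of its speed; a pose out of reach is approached as far as the arm can. A call with a gripper value outside its range is refused whole. The fingers move at their own pace and stop on an object; the grip force is fixed at half the most. Time passes only in rows, so rows that repeat a pose let the fingers close, or fill a call up. It gives the time, the measured TCP pose, the force and the opening at its end, in the units of the state.
- sense(): the state, without advancing time (a new reading comes with each control period).
- capture(name): name is "scene" or "side" or "wrist"; returns a dict with "frame" (480x640x3 uint8, red, green, blue), "fov_y" (degrees; the focal length in pixels is half the picture's height over the tangent of half this angle, whatever the lens; pixels are square), "cx", "cy" (the principal point, pixels), "world_from_camera" (4x4, takes a point from camera to world coordinates). Camera axes: x right, y down, z forward; pixel columns grow to the right and rows downward; lengths in m; the calibration is good to about 2 mm. A picture is of the moment at which its call begins. There is no depth.
- finish_job(): hands the job in, once; it reports no verdict.
The state is a dict: "time_s": time; "joints": joint angles; "joint_velocities": joint speeds; "effort": joint torques, N m; "tcp_pos": TCP position; "ee_rot": TCP orientation; "wrist_force": force on the tool from outside, world axes, zero at the start; "moment": the same for the moment, N m; "gripper_width": opening from 0.0 (shut) to 1.0 (fully open).
Only numpy, scipy, OpenCV 4.12 (cv2) and the standard library are available. Lean on these libraries where they do the work, as an engineer would, in place of code of your own. Each camera call takes 0.05 s, during which the arm holds its last target.

## Task

The brass blank for the office seal has ridden up off its two parallels while the small vise on the desk was being nipped up. Take the stubby soft-faced hammer by its head and, with light taps straight down on the blank, bring it down level and firmly home on both parallels, never touching it with the fingers, then stand the hammer back upright on its cork mat. Last, give one end of the parallel by the moving jaw (the one that tends to stay loose) a light push endways with a fingertip, to prove that it no longer slides, and leave both parallels and everything else on the desk in place.

Things in the scene. Friction and masses are not known exactly. Their poses are not given: they have to be found in the camera images.
- vise: steel vise fixed to the desk. Origin: on the desk under the middle of the jaw opening; x points across the opening to the fixed jaw (away from the robot, give or take yaw), y along the 80 mm wide jaws. Bed at z = 30 mm, jaw tops z = 65, jaw faces x = -20 and +20, each jaw 35 mm thick; tommy bar reaches to x = -114. The moving jaw (-x) grips the blank with about 32 N; leave it so
- blank: brass blank, 40 (x, between the jaws) x 90 (y, along the jaws) x 24 mm high, about 0.7 kg. Origin: centre of its underside. Gripped 2 to 5 mm above the parallels, one end some 2 mm higher. Jaw friction holds it: it slides down at roughly 8 to 22 N, then the stop is hard. Home: underside z = 48, top z = 72 mm in the vise's frame, 7 mm proud of the jaws. Never load it with over 40 N (some 27 N at the wrist)
- blank_left (a point): middle of the lower edge of the blank's +y end face, 45 mm from the blank's origin; its height shows how far that end is up. A tap near one end brings mainly that end down and may raise the other a little, so both ends need taps
- blank_right (a point): the same at the blank's -y end face. A tap off the middle towards one jaw loads mainly the parallel on that side; along the middle line the far one usually gets the larger share, so tap a little (5 to 8 mm) nearer the moving jaw
- parallel_near: ground steel parallel under the blank by the moving jaw: 6 thick (x) x 130 long (y) x 18 mm high, 0.11 kg, loose on the vise bed, ends showing about 20 mm beyond the blank. Origin: centre of its underside. While loose it slides lengthwise at under 1 N; pinched, it withstands a light push of 2 to 3 N; never push it with more than 8 N
- parallel_far: the same kind of parallel, by the fixed jaw; push neither of them out of place (6 mm at most)
- hammer: stubby soft-faced hammer, 0.24 kg, standing on the mat. Origin: centre of the lower, striking face; z up along the round head, 84 mm tall: nylon faces of diameter 30 at z = 0-20 and 64-84, steel waist of diameter 26 between. Wooden handle, diameter 17, leaves the head at z = 42 along -x and ends 106 mm from the head's axis. Grip the upper face, fingers closing along the hammer's y
- hammer_top (a point): centre of the hammer head's upper face, 84 mm above the striking face
- mat: cork mat 130 x 130 x 4 mm fixed on the desk, left or right of the vise. Origin: centre of its underside; its top is 4 mm above the desk
- ink_pad: flat black ink pad tin, 120 x 88 x 16 mm; bystander
- stamp: wooden hand stamp standing on the ink pad, 60 x 26 mm rubber foot, turned knob handle, 80 mm tall; bystander (not a striking tool)
- spare_parallel: a lower steel parallel, 6 x 130 x 12 mm, lying on the desk; bystander
- brass_disc: round brass disc, diameter 44, 16 mm thick, on the desk; bystander
- tea_glass: small empty glass, diameter 52, 80 mm tall, on a saucer of diameter 104; bystander
- notes: block of sticky notes 76 x 76 x 22 mm; bystander
- stapler: black stapler 130 mm long, 50 mm tall; bystander
- marker: pen, diameter 14, 120 mm long, lying; bystander

How it is judged:
By the outcome, as a careful person would: the job done as asked, in the order asked, and still so for the second after the job is handed in, with the robot touching nothing.
It also fails if it takes over 69 s, if anything falls off the work surface, if the arm or the gripper's body presses on something with over 40 N, if the wrist force passes 120 N, or if a joint passes its speed limit or range.

## Working session

There is one attempt and no reset: what is moved stays moved. The work goes in short steps, Python scripts to look and compute and a tool call to move; the robot and the scene stay as the last step left them, time stands still between calls to the robot, and variables do not carry over. Pictures are saved under pics/ and viewed, and the job is handed in when it is done.

Besides the shell and the picture viewer there is one more tool, called after "Request:" by a JSON object that holds its "op" and its "data", one argument or row to a line. jog_arm: Moves the arm, as the interface text tells. Its arguments: {"type":"object","properties":{"moves":{"type":"array"}},"required":["moves"]}

```bash
mkdir -p pics
cat > h.py <<'E'
from station import *
import numpy as np, cv2
def snap(n,f):
    c=capture(n); cv2.imwrite('pics/'+f+'.png',c['frame'][:,:,::-1]); np.savez('pics/'+f+'.npz',**{k:c[k] for k in c}); return c
def load(f): return dict(np.load('pics/'+f+'.npz'))
def P(c):
    f=240/np.tan(np.radians(float(c['fov_y']))/2); return f,np.array(c['world_from_camera'])
def ray(c,u,v):
    f,T=P(c); d=T[:3,:3]@np.array([(u-c['cx'])/f,(v-c['cy'])/f,1]); return T[:3,3],d
def atz(c,u,v,z):
    o,d=ray(c,u,v); return o+d*(z-o[2])/d[2]
def proj(c,p):
    f,T=P(c); q=T[:3,:3].T@(np.asarray(p)-T[:3,3]); return np.array([c['cx']+f*q[0]/q[2],c['cy']+f*q[1]/q[2]])
def tri(l):
    A=np.zeros((3,3));b=np.zeros(3)
    for c,u,v in l:
        o,d=ray(c,u,v); d=d/np.linalg.norm(d); M=np.eye(3)-np.outer(d,d); A+=M;b+=M@o
    return np.linalg.solve(A,b)
E
python3 - <<'E'
from h import *
s=sense(); print(s)
for n in ['scene','side','wrist']:
    c=snap(n,n+'0'); print(n,c['fov_y'],c['cx'],c['cy'],np.round(c['world_from_camera'],3).tolist())
E
```

```text
{'time_s': 0.0, 'joints': array([ 8.45443687e+01,  2.20914835e+01,  3.80539212e-01, -2.79543380e-02,
       -6.84115410e+01, -1.48160392e+01]), 'joint_velocities': array([-0.03003448,  0.09030416, -0.01020652, -0.07224246, -0.09111782,
       -0.01616206]), 'effort': array([ 8.48573086e-05, -3.90666211e+01,  1.87401885e+01,  4.21973437e+00,
        1.08854947e-02, -1.94507779e-04]), 'tcp_pos': array([0.21632926, 0.58573144, 0.22145987]), 'ee_rot': array([[ 9.37998015e-01, -3.46640007e-01, -6.54858899e-04],
       [-3.46640608e-01, -9.37995705e-01, -2.08491176e-03],
       [ 1.08458993e-04,  2.18264378e-03, -9.99997612e-01]]), 'wrist_force': array([ 0.21459638,  1.03107833, -0.08267348]), 'moment': array([-0.03684999,  0.03528346,  0.05531818]), 'gripper_width': 1.0001485605174951}
scene 56.090215288370324 318.2340183857634 238.40561088522398 [[0.657, 0.426, -0.622, 1.21], [0.754, -0.363, 0.548, -0.487], [0.008, -0.828, -0.56, 0.605], [0.0, 0.0, 0.0, 1.0]]
side 50.258865783758594 322.7786854605687 232.5448830350194 [[-0.728, -0.383, 0.568, 0.151], [-0.685, 0.404, -0.606, 0.499], [0.003, -0.831, -0.556, 0.538], [0.0, 0.0, 0.0, 1.0]]
wrist 63.571757576265675 311.9943591568892 245.1168839557374 [[-0.346, -0.895, -0.281, 0.293], [-0.938, 0.331, 0.102, 0.557], [0.002, 0.299, -0.954, 0.384], [0.0, 0.0, 0.0, 1.0]]
```

View pics/scene0.png

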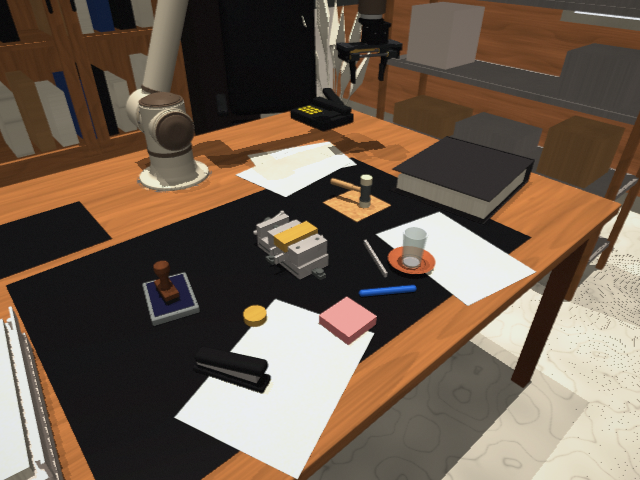

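View pics/side0.png

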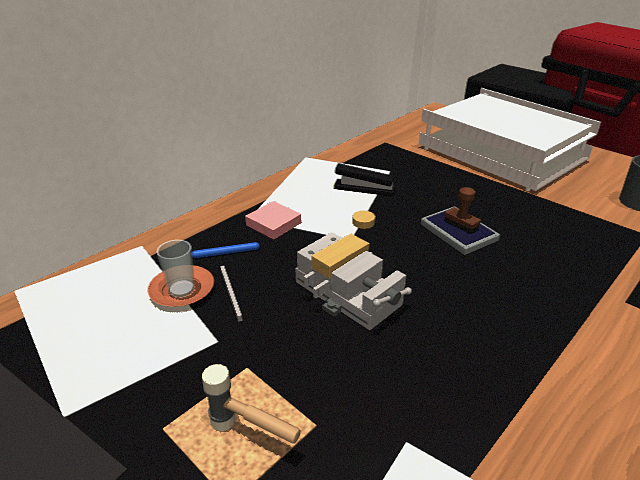

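View pics/wrist0.png

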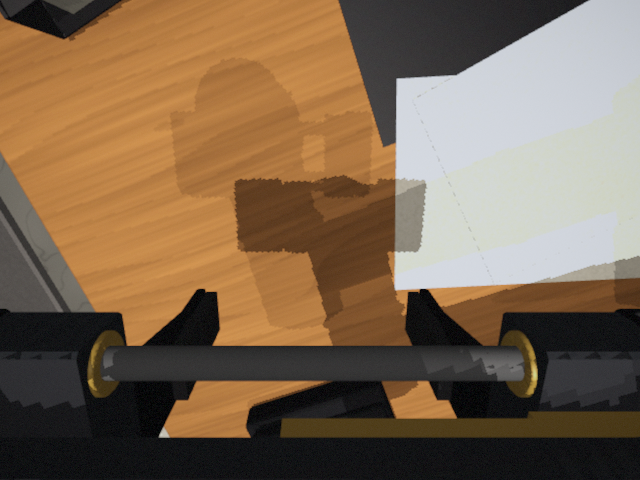

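Run:
```python
import cv2
a=cv2.imread('pics/side0.png'); b=cv2.imread('pics/scene0.png')
cv2.imwrite('pics/c1.png',cv2.resize(a[220:340,280:430],None,fx=5,fy=5,interpolation=cv2.INTER_CUBIC))
cv2.imwrite('pics/c2.png',cv2.resize(a[350:480,150:330],None,fx=4,fy=4,interpolation=cv2.INTER_CUBIC))
cv2.imwrite('pics/c3.png',cv2.resize(b[200:290,240:350],None,fx=6,fy=6,interpolation=cv2.INTER_CUBIC))
cv2.imwrite('pics/c4.png',cv2.resize(b[160:230,310:410],None,fx=6,fy=6,interpolation=cv2.INTER_CUBIC))
```

```text
(no output)
```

View pics/c1.png

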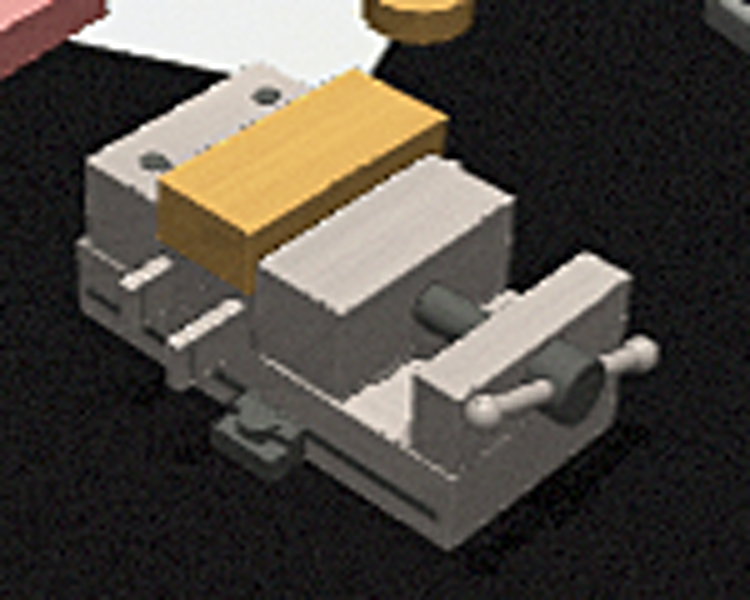

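View pics/c2.png

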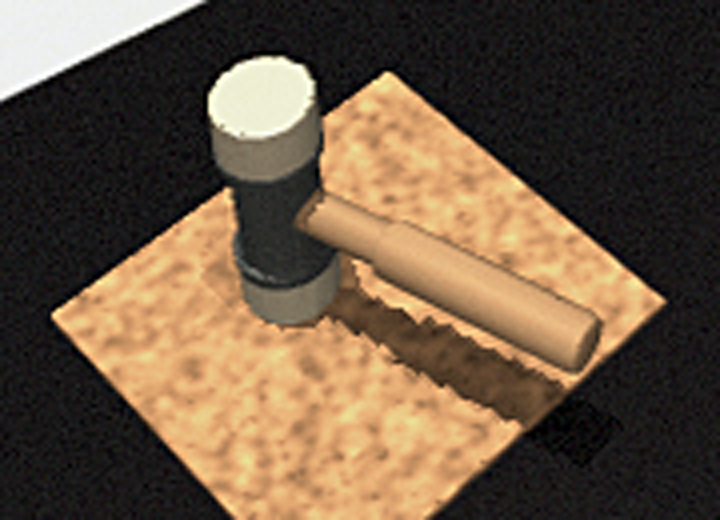

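View pics/c3.png

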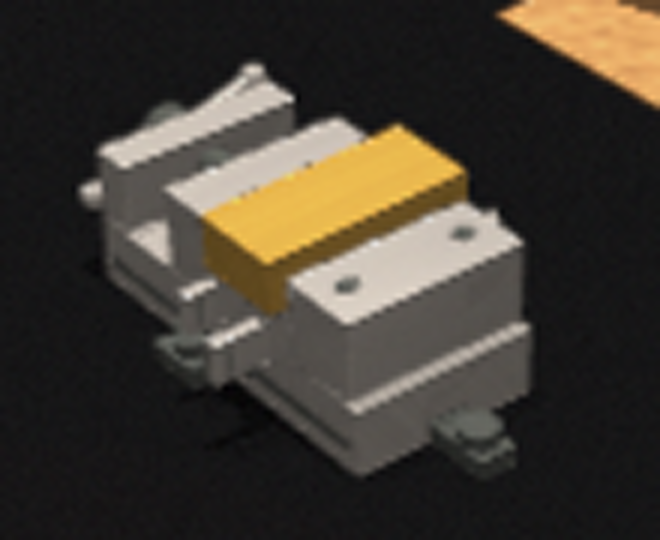

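View pics/c4.png

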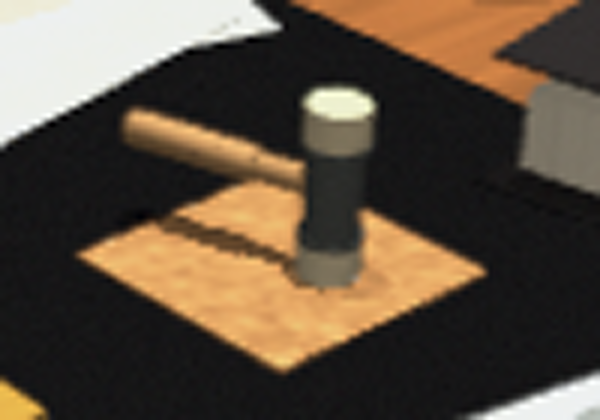

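```bash
cat > m0.py <<'E'
from h import *
from scipy.optimize import least_squares
S=load('side0');C=load('scene0')
def sp(u,v):return (280+(u+.5)/5-.5,220+(v+.5)/5-.5)
def cp(u,v):return (240+(u+.5)/6-.5,200+(v+.5)/6-.5)
obs=[(S,sp(258,265),(-20,40,65)),(S,sp(340,313),(-55,40,65)),(S,sp(515,200),(-55,-40,65)),(S,sp(432,157),(-20,-40,65)),(S,sp(88,160),(55,40,65)),
(C,cp(288,285),(20,-40,65)),(C,cp(350,325),(55,-40,65)),(C,cp(523,242),(55,40,65)),(C,cp(458,203),(20,40,65))]
def W(p,q):
    c,s=np.cos(p[2]),np.sin(p[2]); q=np.array(q)/1000; return np.array([p[0]+c*q[0]-s*q[1],p[1]+s*q[0]+c*q[1],q[2]+(p[3] if len(p)>3 else 0)])
for cams in [(0,1),(0,),(1,)]:
    o=[x for x in obs if (x[0] is S and 0 in cams) or (x[0] is C and 1 in cams)]
    r=least_squares(lambda p:np.concatenate([proj(c,W(p,q))-uv for c,uv,q in o]),[0.55,0.1,0])
    print(cams,np.round(r.x[:2],4),np.degrees(r.x[2]),np.round(r.fun,1))
    if len(cams)==2: V=r.x
bl=dict(Lf=((157,182),(467,175)),Ln=((247,235),(400,125)),Rn=((447,120),(203,215)),Rf=((355,70),(270,265)))
c,s=np.cos(V[2]),np.sin(V[2])
for k,(a,b) in bl.items():
    p=tri([(S,*sp(*a)),(C,*cp(*b))]); d=p[:2]-V[:2]; print(k,np.round(1000*np.array([c*d[0]+s*d[1],-s*d[0]+c*d[1],p[2]]),1))
h2=lambda u,v:(150+(u+.5)/4-.5,350+(v+.5)/4-.5)
h4=lambda u,v:(310+(u+.5)/6-.5,160+(v+.5)/6-.5)
for n,a,b,z in [('top',(262,97),(339,103),.088),('handle',(583,345),(127,125),.046),('m1',(52,315),(485,270),.004),('m2',(388,72),(283,373),.004),('m3',(665,300),(78,255),.004)]:
    print(n,np.round(tri([(S,*h2(*a)),(C,*h4(*b))]),4),np.round(atz(S,*h2(*a),z),4),np.round(atz(C,*h4(*b),z),4))
E
python3 m0.py
```

```text
(0, 1) [0.5715 0.0125] -1.5257400366258267 [-0.4 -0.3  0.6  0.7  0.6 -0.1 -0.  -0.9 -0.6 -0.2 -0.4 -0.8 -0.6  0.2
  0.5  0.1  0.9 -0.4]
(0,) [0.5713 0.0127] -1.9226216736199697 [-0.5 -0.2  0.3  0.8  0.6  0.1  0.1 -0.7 -0.5 -0.3]
(1,) [0.5719 0.0106] 0.6498175630078705 [-0.3 -0.2  0.1  0.6  0.2 -0.1  0.1 -0.4]
Lf [20.  41.9 75.3]
Ln [-19.5  42.8  77. ]
Rn [-19.9 -46.5  74.2]
Rf [ 19.8 -46.6  74.2]
top [0.5027 0.2984 0.0882] [0.5033 0.2987 0.088 ] [0.5022 0.2981 0.088 ]
handle [0.4013 0.2713 0.0474] [0.4035 0.2723 0.046 ] [0.3978 0.2716 0.046 ]
m1 [0.5467 0.3544 0.0044] [0.5474 0.3545 0.004 ] [0.5461 0.3545 0.004 ]
m2 [0.5479 0.225  0.0028] [0.547  0.2256 0.004 ] [0.5491 0.2235 0.004 ]
m3 [0.418  0.225  0.0038] [0.4181 0.2253 0.004 ] [0.418  0.2245 0.004 ]
```

```bash
cat > go.py <<'E'
import sys
from h import *
# usage: x y z [yaw of tool y deg]
s=sense(); R=s['ee_rot']; t=np.array([float(a) for a in sys.argv[1:4]])
ya=np.degrees(np.arctan2(R[1,1],R[0,1]))
print('t',round(s['time_s'],2),'tcp',np.round(s['tcp_pos'],4),'yaw',round(ya,2),'F',np.round(s['wrist_force'],2),'w',round(float(s['gripper_width']),3))
y=np.radians(float(sys.argv[4]) if len(sys.argv)>4 else ya)
print('shift',np.round(R.T@(t-s['tcp_pos']),4))
yt=np.array([np.cos(y),np.sin(y),0]); z=np.array([0,0,-1.]); Rt=np.column_stack([np.cross(yt,z),yt,z])
print('rot',np.round(cv2.Rodrigues(R.T@Rt)[0].ravel(),4), 'dirs x,y:',np.round(R[:2,0],3),np.round(R[:2,1],3))
E
python3 go.py 0.503 0.2985 0.14 -75
```

```text
t 0.15 tcp [0.2164 0.5859 0.2217] yaw -110.28 F [ 0.58 -0.85 -0.08] w 0.998
shift [0.3685 0.1701 0.082 ]
rot [ 1.600e-03  5.000e-04 -6.157e-01] dirs x,y: [ 0.938 -0.347] [-0.347 -0.938]
```

Request:
{"op": "jog_arm", "data": {
  "moves": [
    [-1,0.037,0.017,0.008,0,0,-0.06],
    [-1,0.074,0.034,0.016,0,0,-0.12],
    [-1,0.111,0.051,0.024,0,0,-0.18],
    [-1,0.148,0.068,0.032,0,0,-0.25],
    [-1,0.185,0.085,0.041,0,0,-0.31],
    [-1,0.222,0.102,0.049,0,0,-0.37],
    [-1,0.259,0.119,0.057,0,0,-0.43],
    [-1,0.296,0.136,0.065,0,0,-0.49],
    [-1,0.333,0.153,0.073,0,0,-0.55],
    [-1,0.369,0.17,0.082,0,0,-0.616]
  ]
}}

```text
time_s: 0.98
tcp_pos: [0.5049, 0.2973, 0.1402]
ee_rot: [[0.965, 0.262, 0.0], [0.262, -0.965, 0.0], [0.0, -0.0, -1.0]]
wrist_force: [0.9, 0.3, -0.5]
gripper_width: 0.999
```

```bash
python3 go.py 0.503 0.2985 0.14 -75;python3 go.py 0.503 0.2985 0.057 -75; python3 -c "
from h import *
snap('wrist','w1')"
```

```text
t 0.98 tcp [0.5049 0.2973 0.1402] yaw -74.79 F [ 0.94  0.28 -0.51] w 0.999
shift [-0.0015 -0.0016  0.0002]
rot [-0.     -0.0001  0.0036] dirs x,y: [0.965 0.262] [ 0.262 -0.965]
t 0.98 tcp [0.5049 0.2973 0.1402] yaw -74.79 F [ 0.94  0.28 -0.51] w 0.999
shift [-0.0015 -0.0016  0.0832]
rot [-0.     -0.0001  0.0036] dirs x,y: [0.965 0.262] [ 0.262 -0.965]
```

View pics/w1.png

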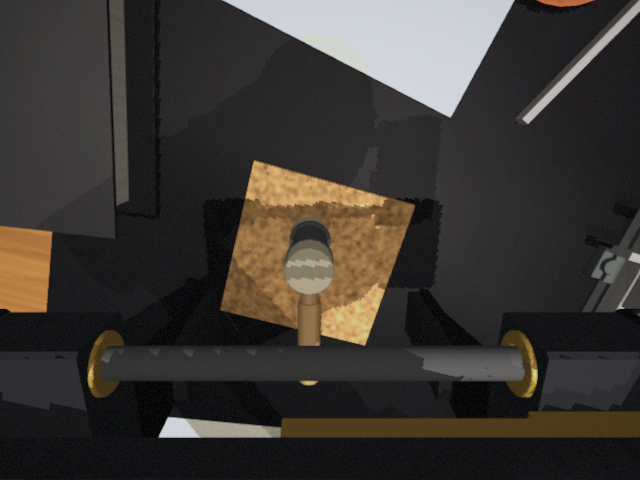

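The hammer head is centred between the fingers (column ~309) and its handle runs straight along the tool's x axis, so I'm descending.

Request:
{"op": "jog_arm", "data": {
  "moves": [
    [-1,-0.001,-0.001,0.012,0,0,0],
    [-1,-0.001,-0.001,0.025,0,0,0],
    [-1,-0.0015,-0.0015,0.038,0,0,0],
    [-1,-0.0015,-0.0015,0.052,0,0,0],
    [-1,-0.0015,-0.0015,0.066,0,0,0],
    [-1,-0.0015,-0.0015,0.077,0,0,0],
    [-1,-0.0015,-0.0015,0.083,0,0,0],
    [-1,-0.0015,-0.0015,0.083,0,0,0],
    [0.2,-0.0015,-0.0015,0.083,0,0,0],
    [1,-0.0015,-0.0015,0.083,0,0,0]
  ]
}}

```text
time_s: 1.87
tcp_pos: [0.5024, 0.3005, 0.0583]
ee_rot: [[0.966, 0.259, 0.001], [0.259, -0.966, 0.001], [0.001, -0.001, -1.0]]
wrist_force: [1.1, 0.2, 0.5]
gripper_width: 0.923
```

Request:
{"op": "jog_arm", "data": {
  "moves": [
    [1,0,0,0,0,0,0],
    [1,0,0,0,0,0,0],
    [1,0,0,0,0,0,0],
    [1,0,0,0,0,0,0],
    [1,0,0,0,0,0,0],
    [1,0,0,0,0,0,0],
    [1,0,0,0,0,0,0],
    [1,0,0,0,0,0,0],
    [1,0,0,0,0,0,0],
    [1,0,0,0,0,0,0]
  ]
}}

```text
time_s: 2.7
tcp_pos: [0.5019, 0.2999, 0.0575]
ee_rot: [[0.966, 0.259, -0.0], [0.259, -0.966, -0.0], [-0.0, 0.0, -1.0]]
wrist_force: [-0.2, -0.5, 1.1]
gripper_width: 0.336
```

```bash
python3 go.py 0.503 0.2985 0.17; python3 -c "
from h import *
snap('side','s1')
a=cv2.imread('pics/s1.png')[300:480,130:350]
cv2.imwrite('pics/s1c.png',cv2.resize(a,None,fx=3,fy=3))"
```

```text
t 2.7 tcp [0.5019 0.2999 0.0575] yaw -74.98 F [-0.25 -0.53  1.12] w 0.336
shift [ 0.0007  0.0017 -0.1125]
rot [ 0.0002  0.0002 -0.    ] dirs x,y: [0.966 0.259] [ 0.259 -0.966]
```

View pics/s1c.png

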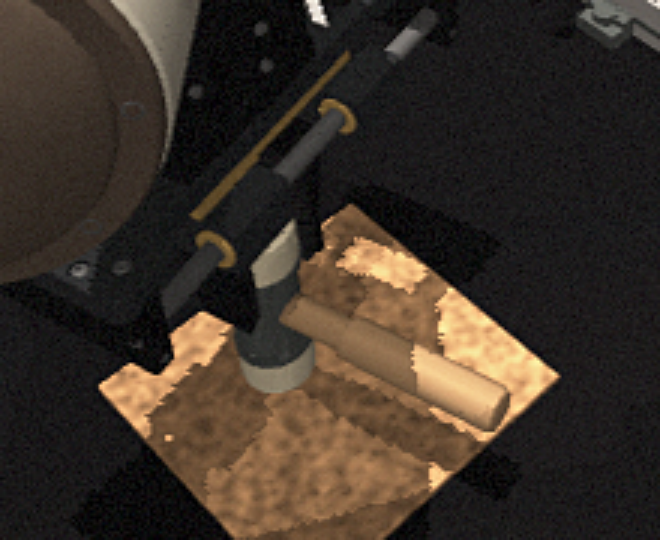

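Request:
{"op": "jog_arm", "data": {
  "moves": [
    [1,0,0,-0.004,0,0,0],
    [1,0,0,-0.012,0,0,0],
    [1,0,0,-0.025,0,0,0],
    [1,0,0,-0.04,0,0,0],
    [1,0,0,-0.055,0,0,0],
    [1,0,0,-0.07,0,0,0],
    [1,0,0,-0.085,0,0,0],
    [1,0,0,-0.093,0,0,0],
    [1,0,0,-0.098,0,0,0],
    [1,0,0,-0.1,0,0,0]
  ]
}}

```text
time_s: 3.58
tcp_pos: [0.5019, 0.3002, 0.1583]
ee_rot: [[0.966, 0.259, 0.001], [0.259, -0.966, 0.001], [0.001, -0.001, -1.0]]
wrist_force: [-0.2, -0.2, -1.8]
gripper_width: 0.332
```

```bash
python3 go.py 0.5661 0.0367 0.158
```

```text
t 3.58 tcp [0.5019 0.3002 0.1583] yaw -74.98 F [-0.19 -0.24 -1.83] w 0.332
shift [-6.300e-03  2.711e-01  1.000e-04]
rot [-0.0007 -0.0007 -0.    ] dirs x,y: [0.966 0.259] [ 0.259 -0.966]
```

Request:
{"op": "jog_arm", "data": {
  "moves": [
    [1,-0.0005,0.015,0,0,0,0],
    [1,-0.001,0.045,0,0,0,0],
    [1,-0.002,0.08,0,0,0,0],
    [1,-0.003,0.115,0,0,0,0],
    [1,-0.004,0.15,0,0,0,0],
    [1,-0.005,0.185,0,0,0,0],
    [1,-0.006,0.22,0,0,0,0],
    [1,-0.006,0.248,0,0,0,0],
    [1,-0.0063,0.264,0,0,0,0],
    [1,-0.0063,0.271,0,0,0,0]
  ]
}}

```text
time_s: 4.42
tcp_pos: [0.5654, 0.0335, 0.1563]
ee_rot: [[0.967, 0.256, -0.003], [0.256, -0.967, -0.001], [-0.003, 0.0, -1.0]]
wrist_force: [-0.9, 1.1, -1.8]
gripper_width: 0.333
```

```bash
python3 go.py 0.5661 0.0367 0.1325; python3 -c "
from h import *
snap('side','s2');snap('scene','k2')
a=cv2.imread('pics/s2.png')[180:340,260:440]
b=cv2.imread('pics/k2.png')[160:300,220:360]
cv2.imwrite('pics/s2c.png',np.hstack([cv2.resize(a,(450,400)),cv2.resize(b,(350,350)) if 0 else cv2.resize(b,(350,400))]))"
```

```text
t 4.42 tcp [0.5654 0.0335 0.1563] yaw -75.18 F [-0.87  1.09 -1.82] w 0.333
shift [ 0.0016 -0.0029  0.0238]
rot [ 0.0002  0.003  -0.    ] dirs x,y: [0.967 0.256] [ 0.256 -0.967]
```

View pics/s2c.png

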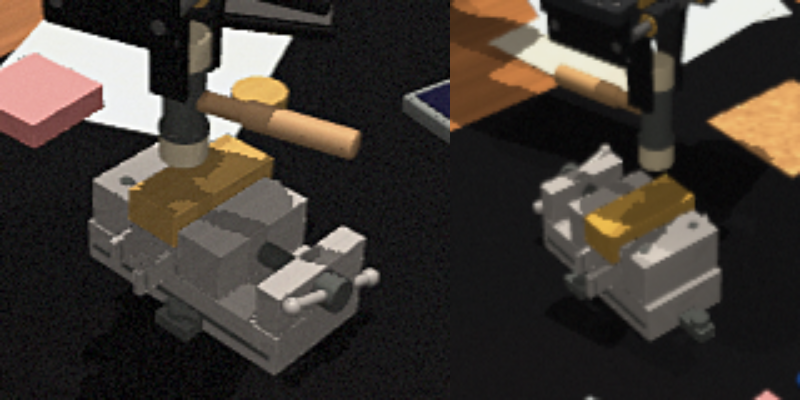

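Request:
{"op": "jog_arm", "data": {
  "moves": [
    [1,0,0,0.002,0,0,0],
    [1,0,0,0.006,0,0,0],
    [1,0,0,0.011,0,0,0],
    [1,0,0,0.016,0,0,0],
    [1,0,0,0.02,0,0,0],
    [1,0,0,0.022,0,0,0],
    [1,0,0,0.022,0,0,0],
    [1,0,0,0.022,0,0,0],
    [1,0,0,0.022,0,0,0],
    [1,0,0,0.022,0,0,0]
  ]
}}

```text
time_s: 5.35
tcp_pos: [0.5663, 0.0367, 0.1358]
ee_rot: [[0.966, 0.259, 0.001], [0.259, -0.966, 0.0], [0.001, 0.0, -1.0]]
wrist_force: [-0.2, -0.1, -2.5]
gripper_width: 0.335
```

```bash
python3 go.py 0.5661 0.0367 0.1295
```

```text
t 5.35 tcp [0.5663 0.0367 0.1358] yaw -74.97 F [-0.24 -0.14 -2.49] w 0.335
shift [-0.0002 -0.      0.0063]
rot [ 0.     -0.0006  0.    ] dirs x,y: [0.966 0.259] [ 0.259 -0.966]
```

Request:
{"op": "jog_arm", "data": {
  "moves": [
    [1,0,0,0.002,0,0,0],
    [1,0,0,0.004,0,0,0],
    [1,0,0,0.005,0,0,0],
    [1,0,0,0.006,0,0,0],
    [1,0,0,0.0065,0,0,0],
    [1,0,0,0.007,0,0,0],
    [1,0,0,0.0075,0,0,0],
    [1,0,0,0.008,0,0,0],
    [1,0,0,0.008,0,0,0],
    [1,0,0,0.008,0,0,0]
  ]
}}

```text
time_s: 6.18
tcp_pos: [0.5675, 0.0368, 0.1301]
ee_rot: [[0.966, 0.26, 0.004], [0.26, -0.966, 0.0], [0.004, 0.001, -1.0]]
wrist_force: [-1.1, 0.4, 8.9]
gripper_width: 0.332
```

Request:
{"op": "jog_arm", "data": {
  "moves": [
    [1,0,0,0.0003,0,0,0],
    [1,0,0,0.0006,0,0,0],
    [1,0,0,0.0009,0,0,0],
    [1,0,0,0.0012,0,0,0],
    [1,0,0,0.0015,0,0,0],
    [1,0,0,0.0018,0,0,0],
    [1,0,0,0.002,0,0,0],
    [1,0,0,0.002,0,0,0],
    [1,0,0,0.002,0,0,0],
    [1,0,0,0.002,0,0,0]
  ]
}}

```text
time_s: 7.02
tcp_pos: [0.5676, 0.037, 0.1285]
ee_rot: [[0.966, 0.26, 0.005], [0.26, -0.966, 0.001], [0.005, 0.001, -1.0]]
wrist_force: [-3.0, 1.1, 10.6]
gripper_width: 0.335
```

Request:
{"op": "jog_arm", "data": {
  "moves": [
    [1,0,0,0.0003,0,0,0],
    [1,0,0,0.0006,0,0,0],
    [1,0,0,0.0009,0,0,0],
    [1,0,0,0.0012,0,0,0],
    [1,0,0,0.0014,0,0,0],
    [1,0,0,0.0014,0,0,0],
    [1,0,0,0.0014,0,0,0],
    [1,0,0,0.0014,0,0,0],
    [1,0,0,0.0014,0,0,0],
    [1,0,0,0.0014,0,0,0]
  ]
}}

```text
time_s: 7.85
tcp_pos: [0.5677, 0.0372, 0.1274]
ee_rot: [[0.966, 0.26, 0.005], [0.26, -0.966, 0.001], [0.005, 0.001, -1.0]]
wrist_force: [-2.7, 0.9, 12.2]
gripper_width: 0.333
```

```bash
python3 go.py 0.5648 -0.0133 0.1365
```

```text
t 7.85 tcp [0.5677 0.0372 0.1274] yaw -74.91 F [-2.71  0.85 12.22] w 0.333
shift [-0.0159  0.048  -0.0091]
rot [ 0.0006 -0.0049  0.    ] dirs x,y: [0.966 0.26 ] [ 0.26  -0.966]
```

Request:
{"op": "jog_arm", "data": {
  "moves": [
    [1,0,0,-0.004,0,0,0],
    [1,0,0,-0.009,0,0,0],
    [1,0,0,-0.012,0,0,0],
    [1,-0.003,0.008,-0.012,0,0,0],
    [1,-0.007,0.02,-0.012,0,0,0],
    [1,-0.011,0.034,-0.012,0,0,0],
    [1,-0.014,0.044,-0.012,0,0,0],
    [1,-0.0155,0.048,-0.012,0,0,0],
    [1,-0.0155,0.048,-0.011,0,0,0],
    [1,-0.0155,0.048,-0.01,0,0,0]
  ]
}}

```text
time_s: 8.68
tcp_pos: [0.5635, -0.0142, 0.1339]
ee_rot: [[0.966, 0.258, -0.0], [0.258, -0.966, 0.0], [-0.0, -0.0, -1.0]]
wrist_force: [1.0, 0.1, -2.1]
gripper_width: 0.333
```

Request:
{"op": "jog_arm", "data": {
  "moves": [
    [1,0,0,0.001,0,0,0],
    [1,0,0,0.002,0,0,0],
    [1,0,0,0.003,0,0,0],
    [1,0,0,0.004,0,0,0],
    [1,0,0,0.005,0,0,0],
    [1,0,0,0.006,0,0,0],
    [1,0,0,0.0065,0,0,0],
    [1,0,0,0.007,0,0,0],
    [1,0,0,0.0075,0,0,0],
    [1,0,0,0.008,0,0,0]
  ]
}}

```text
time_s: 9.52
tcp_pos: [0.5646, -0.0136, 0.128]
ee_rot: [[0.966, 0.26, 0.003], [0.26, -0.966, -0.0], [0.003, 0.001, -1.0]]
wrist_force: [-1.3, 1.1, 9.2]
gripper_width: 0.331
```

```bash
python3 go.py 0.5648 -0.0133 0.1365
```

```text
t 9.52 tcp [ 0.5646 -0.0136  0.128 ] yaw -74.93 F [-1.29  1.14  9.18] w 0.331
shift [ 0.0002 -0.0002 -0.0085]
rot [ 0.0008 -0.0029  0.    ] dirs x,y: [0.966 0.26 ] [ 0.26  -0.966]
```

Request:
{"op": "jog_arm", "data": {
  "moves": [
    [1,0,0,0.0003,0,0,0],
    [1,0,0,0.0006,0,0,0],
    [1,0,0,0.0009,0,0,0],
    [1,0,0,0.0012,0,0,0],
    [1,0,0,0.0015,0,0,0],
    [1,0,0,0.0018,0,0,0],
    [1,0,0,0.002,0,0,0],
    [1,0,0,0.002,0,0,0],
    [1,0,0,0.002,0,0,0],
    [1,0,0,0.002,0,0,0]
  ]
}}

```text
time_s: 10.35
tcp_pos: [0.5652, -0.0136, 0.1276]
ee_rot: [[0.965, 0.26, 0.005], [0.26, -0.965, -0.0], [0.005, 0.001, -1.0]]
wrist_force: [-3.2, 1.3, 13.1]
gripper_width: 0.329
```

Request:
{"op": "jog_arm", "data": {
  "moves": [
    [1,0,0,0.0003,0,0,0],
    [1,0,0,0.0006,0,0,0],
    [1,0,0,0.0009,0,0,0],
    [1,0,0,0.0012,0,0,0],
    [1,0,0,0.0015,0,0,0],
    [1,0,0,0.0015,0,0,0],
    [1,0,0,0.0015,0,0,0],
    [1,0,0,0.0015,0,0,0],
    [1,0,0,0.0015,0,0,0],
    [1,0,0,0.0015,0,0,0]
  ]
}}

```text
time_s: 11.18
tcp_pos: [0.5655, -0.0137, 0.1265]
ee_rot: [[0.965, 0.261, 0.006], [0.261, -0.965, -0.0], [0.006, 0.002, -1.0]]
wrist_force: [-3.3, 0.8, 12.7]
gripper_width: 0.332
```

Request:
{"op": "jog_arm", "data": {
  "moves": [
    [1,0,0,0.0003,0,0,0],
    [1,0,0,0.0006,0,0,0],
    [1,0,0,0.0009,0,0,0],
    [1,0,0,0.0012,0,0,0],
    [1,0,0,0.0015,0,0,0],
    [1,0,0,0.0015,0,0,0],
    [1,0,0,0.0015,0,0,0],
    [1,0,0,0.0015,0,0,0],
    [1,0,0,0.0015,0,0,0],
    [1,0,0,0.0015,0,0,0]
  ]
}}

```text
time_s: 12.02
tcp_pos: [0.566, -0.0138, 0.1257]
ee_rot: [[0.965, 0.261, 0.007], [0.261, -0.965, -0.0], [0.007, 0.002, -1.0]]
wrist_force: [-3.8, 0.6, 16.0]
gripper_width: 0.333
```

Request:
{"op": "jog_arm", "data": {
  "moves": [
    [1,0,0,-0.005,0,0,0],
    [1,0,0,-0.01,0,0,0],
    [1,0,0,-0.013,0,0,0],
    [1,0.003,-0.008,-0.014,0,0,0],
    [1,0.007,-0.02,-0.014,0,0,0],
    [1,0.011,-0.034,-0.014,0,0,0],
    [1,0.013,-0.044,-0.014,0,0,0],
    [1,0.014,-0.048,-0.014,0,0,0],
    [1,0.014,-0.048,-0.012,0,0,0],
    [1,0.014,-0.048,-0.01,0,0,0]
  ]
}}

```text
time_s: 12.85
tcp_pos: [0.5645, 0.0367, 0.1308]
ee_rot: [[0.966, 0.26, -0.0], [0.26, -0.966, -0.0], [-0.0, 0.0, -1.0]]
wrist_force: [-0.2, 0.3, -2.4]
gripper_width: 0.332
```

Request:
{"op": "jog_arm", "data": {
  "moves": [
    [1,0,0,0.001,0,0,0],
    [1,0,0,0.002,0,0,0],
    [1,0,0,0.003,0,0,0],
    [1,0,0,0.004,0,0,0],
    [1,0,0,0.005,0,0,0],
    [1,0,0,0.006,0,0,0],
    [1,0,0,0.0065,0,0,0],
    [1,0,0,0.007,0,0,0],
    [1,0,0,0.0075,0,0,0],
    [1,0,0,0.008,0,0,0]
  ]
}}

```text
time_s: 13.68
tcp_pos: [0.5664, 0.0362, 0.1262]
ee_rot: [[0.966, 0.26, 0.005], [0.26, -0.966, -0.0], [0.005, 0.001, -1.0]]
wrist_force: [-1.1, 1.1, 9.8]
gripper_width: 0.329
```

Request:
{"op": "jog_arm", "data": {
  "moves": [
    [1,0,0,0.0003,0,0,0],
    [1,0,0,0.0006,0,0,0],
    [1,0,0,0.0009,0,0,0],
    [1,0,0,0.0012,0,0,0],
    [1,0,0,0.0015,0,0,0],
    [1,0,0,0.0018,0,0,0],
    [1,0,0,0.002,0,0,0],
    [1,0,0,0.002,0,0,0],
    [1,0,0,0.002,0,0,0],
    [1,0,0,0.002,0,0,0]
  ]
}}

```text
time_s: 14.52
tcp_pos: [0.5669, 0.0364, 0.1254]
ee_rot: [[0.965, 0.261, 0.007], [0.261, -0.965, 0.0], [0.006, 0.001, -1.0]]
wrist_force: [-3.4, -0.0, 15.1]
gripper_width: 0.329
```

Request:
{"op": "jog_arm", "data": {
  "moves": [
    [1,0,0,0.0003,0,0,0],
    [1,0,0,0.0006,0,0,0],
    [1,0,0,0.0009,0,0,0],
    [1,0,0,0.0012,0,0,0],
    [1,0,0,0.0012,0,0,0],
    [1,0,0,0.0012,0,0,0],
    [1,0,0,0.0012,0,0,0],
    [1,0,0,0.0012,0,0,0],
    [1,0,0,0.0012,0,0,0],
    [1,0,0,0.0012,0,0,0]
  ]
}}

```text
time_s: 15.35
tcp_pos: [0.5675, 0.0365, 0.1254]
ee_rot: [[0.965, 0.261, 0.008], [0.261, -0.965, 0.0], [0.008, 0.002, -1.0]]
wrist_force: [-4.2, 1.3, 17.4]
gripper_width: 0.332
```

Request:
{"op": "jog_arm", "data": {
  "moves": [
    [1,0,0,0.0003,0,0,0],
    [1,0,0,0.0006,0,0,0],
    [1,0,0,0.0009,0,0,0],
    [1,0,0,0.001,0,0,0],
    [1,0,0,0.001,0,0,0],
    [1,0,0,0.001,0,0,0],
    [1,0,0,0.001,0,0,0],
    [1,0,0,0.001,0,0,0],
    [1,0,0,0.001,0,0,0],
    [1,0,0,0.001,0,0,0]
  ]
}}

```text
time_s: 16.18
tcp_pos: [0.5681, 0.0365, 0.1253]
ee_rot: [[0.965, 0.261, 0.01], [0.261, -0.965, 0.0], [0.01, 0.002, -1.0]]
wrist_force: [-5.2, 0.1, 22.0]
gripper_width: 0.331
```

Request:
{"op": "jog_arm", "data": {
  "moves": [
    [1,0,0,-0.006,0,0,0],
    [1,0,0,-0.011,0,0,0],
    [1,0,0,-0.016,0,0,0],
    [1,-0.003,0.008,-0.018,0,0,0],
    [1,-0.007,0.02,-0.018,0,0,0],
    [1,-0.011,0.034,-0.018,0,0,0],
    [1,-0.014,0.044,-0.018,0,0,0],
    [1,-0.0145,0.048,-0.017,0,0,0],
    [1,-0.0145,0.048,-0.015,0,0,0],
    [1,-0.0145,0.048,-0.013,0,0,0]
  ]
}}

```text
time_s: 17.02
tcp_pos: [0.563, -0.0143, 0.1314]
ee_rot: [[0.966, 0.258, -0.0], [0.258, -0.966, 0.0], [-0.0, -0.0, -1.0]]
wrist_force: [0.3, 0.5, -1.9]
gripper_width: 0.328
```

```bash
python3 go.py 0.5648 -0.0133 0.126
```

```text
t 17.02 tcp [ 0.563  -0.0143  0.1314] yaw -75.04 F [ 0.3   0.46 -1.88] w 0.328
shift [ 0.002  -0.0005  0.0054]
rot [-0.0002  0.0004  0.    ] dirs x,y: [0.966 0.258] [ 0.258 -0.966]
```

Request:
{"op": "jog_arm", "data": {
  "moves": [
    [1,0,0,0.001,0,0,0],
    [1,0,0,0.003,0,0,0],
    [1,0,0,0.005,0,0,0],
    [1,0,0,0.006,0,0,0],
    [1,0,0,0.007,0,0,0],
    [1,0,0,0.008,0,0,0],
    [1,0,0,0.0085,0,0,0],
    [1,0,0,0.009,0,0,0],
    [1,0,0,0.0095,0,0,0],
    [1,0,0,0.01,0,0,0]
  ]
}}

```text
time_s: 17.85
tcp_pos: [0.5648, -0.0135, 0.1253]
ee_rot: [[0.965, 0.261, 0.005], [0.261, -0.965, 0.0], [0.005, 0.001, -1.0]]
wrist_force: [-3.0, 1.2, 13.0]
gripper_width: 0.333
```

Request:
{"op": "jog_arm", "data": {
  "moves": [
    [1,0,0,0.0003,0,0,0],
    [1,0,0,0.0006,0,0,0],
    [1,0,0,0.0009,0,0,0],
    [1,0,0,0.0012,0,0,0],
    [1,0,0,0.0013,0,0,0],
    [1,0,0,0.0013,0,0,0],
    [1,0,0,0.0013,0,0,0],
    [1,0,0,0.0013,0,0,0],
    [1,0,0,0.0013,0,0,0],
    [1,0,0,0.0013,0,0,0]
  ]
}}

```text
time_s: 18.68
tcp_pos: [0.5654, -0.0134, 0.1253]
ee_rot: [[0.965, 0.261, 0.007], [0.261, -0.965, 0.0], [0.007, 0.002, -1.0]]
wrist_force: [-4.3, 1.2, 16.7]
gripper_width: 0.329
```

Request:
{"op": "jog_arm", "data": {
  "moves": [
    [1,0,0,0.0003,0,0,0],
    [1,0,0,0.0006,0,0,0],
    [1,0,0,0.0009,0,0,0],
    [1,0,0,0.0012,0,0,0],
    [1,0,0,0.0014,0,0,0],
    [1,0,0,0.0014,0,0,0],
    [1,0,0,0.0014,0,0,0],
    [1,0,0,0.0014,0,0,0],
    [1,0,0,0.0014,0,0,0],
    [1,0,0,0.0014,0,0,0]
  ]
}}

```text
time_s: 19.52
tcp_pos: [0.5662, -0.0134, 0.1253]
ee_rot: [[0.965, 0.262, 0.009], [0.262, -0.965, -0.0], [0.009, 0.002, -1.0]]
wrist_force: [-4.7, 2.1, 20.3]
gripper_width: 0.333
```

Request:
{"op": "jog_arm", "data": {
  "moves": [
    [1,0,0,-0.006,0,0,0],
    [1,0,0,-0.011,0,0,0],
    [1,0,0,-0.016,0,0,0],
    [1,0.003,-0.008,-0.018,0,0,0],
    [1,0.007,-0.02,-0.018,0,0,0],
    [1,0.011,-0.034,-0.018,0,0,0],
    [1,0.013,-0.044,-0.018,0,0,0],
    [1,0.0135,-0.048,-0.017,0,0,0],
    [1,0.0135,-0.048,-0.015,0,0,0],
    [1,0.0135,-0.048,-0.013,0,0,0]
  ]
}}

```text
time_s: 20.35
tcp_pos: [0.5634, 0.0364, 0.1317]
ee_rot: [[0.966, 0.26, -0.001], [0.26, -0.966, -0.0], [-0.001, 0.0, -1.0]]
wrist_force: [1.0, 0.2, -2.9]
gripper_width: 0.335
```

Request:
{"op": "jog_arm", "data": {
  "moves": [
    [1,0,0,0.001,0,0,0],
    [1,0,0,0.003,0,0,0],
    [1,0,0,0.005,0,0,0],
    [1,0,0,0.006,0,0,0],
    [1,0,0,0.007,0,0,0],
    [1,0,0,0.008,0,0,0],
    [1,0,0,0.0085,0,0,0],
    [1,0,0,0.009,0,0,0],
    [1,0,0,0.0095,0,0,0],
    [1,0,0,0.01,0,0,0]
  ]
}}

```text
time_s: 21.18
tcp_pos: [0.5653, 0.036, 0.1253]
ee_rot: [[0.966, 0.26, 0.004], [0.26, -0.966, -0.0], [0.004, 0.001, -1.0]]
wrist_force: [-2.1, -0.3, 11.8]
gripper_width: 0.328
```

Request:
{"op": "jog_arm", "data": {
  "moves": [
    [1,0,0,0.0004,0,0,0],
    [1,0,0,0.0008,0,0,0],
    [1,0,0,0.0012,0,0,0],
    [1,0,0,0.0016,0,0,0],
    [1,0,0,0.002,0,0,0],
    [1,0,0,0.0024,0,0,0],
    [1,0,0,0.0026,0,0,0],
    [1,0,0,0.0026,0,0,0],
    [1,0,0,0.0026,0,0,0],
    [1,0,0,0.0026,0,0,0]
  ]
}}

```text
time_s: 22.02
tcp_pos: [0.5667, 0.0362, 0.1253]
ee_rot: [[0.965, 0.261, 0.009], [0.261, -0.965, 0.0], [0.009, 0.002, -1.0]]
wrist_force: [-5.1, 0.6, 19.2]
gripper_width: 0.331
```

Request:
{"op": "jog_arm", "data": {
  "moves": [
    [1,0,0,-0.006,0,0,0],
    [1,0,0,-0.011,0,0,0],
    [1,0,0,-0.016,0,0,0],
    [1,-0.003,0.006,-0.018,0,0,0],
    [1,-0.006,0.014,-0.018,0,0,0],
    [1,-0.008,0.022,-0.018,0,0,0],
    [1,-0.0085,0.025,-0.018,0,0,0],
    [1,-0.0085,0.025,-0.016,0,0,0],
    [1,-0.0085,0.025,-0.014,0,0,0],
    [1,-0.0085,0.025,-0.012,0,0,0]
  ]
}}

```text
time_s: 22.85
tcp_pos: [0.5618, 0.0095, 0.1311]
ee_rot: [[0.966, 0.259, -0.001], [0.259, -0.966, -0.0], [-0.001, -0.0, -1.0]]
wrist_force: [-0.7, 0.1, -2.5]
gripper_width: 0.335
```

Request:
{"op": "jog_arm", "data": {
  "moves": [
    [1,0,0,0.002,0,0,0],
    [1,0,0,0.004,0,0,0],
    [1,0,0,0.006,0,0,0],
    [1,0,0,0.007,0,0,0],
    [1,0,0,0.008,0,0,0],
    [1,0,0,0.009,0,0,0],
    [1,0,0,0.01,0,0,0],
    [1,0,0,0.0105,0,0,0],
    [1,0,0,0.011,0,0,0],
    [1,0,0,0.0115,0,0,0]
  ]
}}

```text
time_s: 23.68
tcp_pos: [0.5647, 0.0102, 0.1253]
ee_rot: [[0.965, 0.261, 0.008], [0.261, -0.965, 0.0], [0.008, 0.002, -1.0]]
wrist_force: [-4.3, 1.7, 19.6]
gripper_width: 0.335
```

Request:
{"op": "jog_arm", "data": {
  "moves": [
    [1,0,0,-0.006,0,0,0],
    [1,0,0,-0.012,0,0,0],
    [1,0,0,-0.02,0,0,0],
    [1,0,-0.003,-0.028,0,0,0],
    [1,0,-0.013,-0.034,0,0,0],
    [1,0,-0.03,-0.038,0,0,0],
    [1,0,-0.055,-0.04,0,0,0],
    [1,0,-0.085,-0.04,0,0,0],
    [1,0,-0.115,-0.04,0,0,0],
    [1,0,-0.145,-0.04,0,0,0]
  ]
}}

```text
time_s: 24.52
tcp_pos: [0.5235, 0.1514, 0.1604]
ee_rot: [[0.966, 0.259, 0.0], [0.259, -0.966, 0.0], [0.0, -0.0, -1.0]]
wrist_force: [-0.0, -0.2, -2.2]
gripper_width: 0.334
```

```bash
python3 go.py 0.5019 0.2999 0.158 -75; python3 -c "
from h import *
snap('side','s3');snap('scene','k3')
a=cv2.imread('pics/s3.png')[220:340,280:430]
b=cv2.imread('pics/k3.png')[200:290,240:350]
cv2.imwrite('pics/s3c.png',cv2.resize(a,None,fx=5,fy=5,interpolation=cv2.INTER_CUBIC))
cv2.imwrite('pics/k3c.png',cv2.resize(b,None,fx=6,fy=6,interpolation=cv2.INTER_CUBIC))"
```

```text
t 24.52 tcp [0.5235 0.1514 0.1604] yaw -74.99 F [-0.05 -0.19 -2.16] w 0.334
shift [ 0.0176 -0.149   0.0024]
rot [-0.0002 -0.0001  0.0001] dirs x,y: [0.966 0.259] [ 0.259 -0.966]
```

View pics/s3c.png

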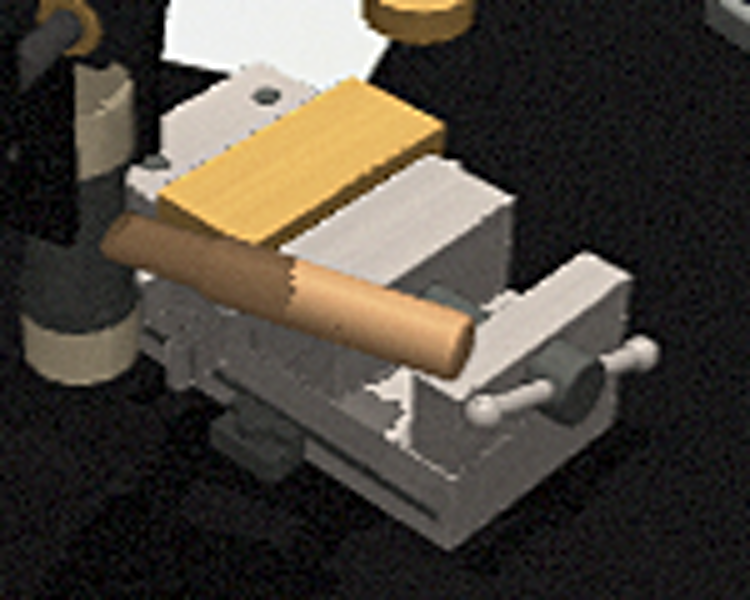

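View pics/k3c.png

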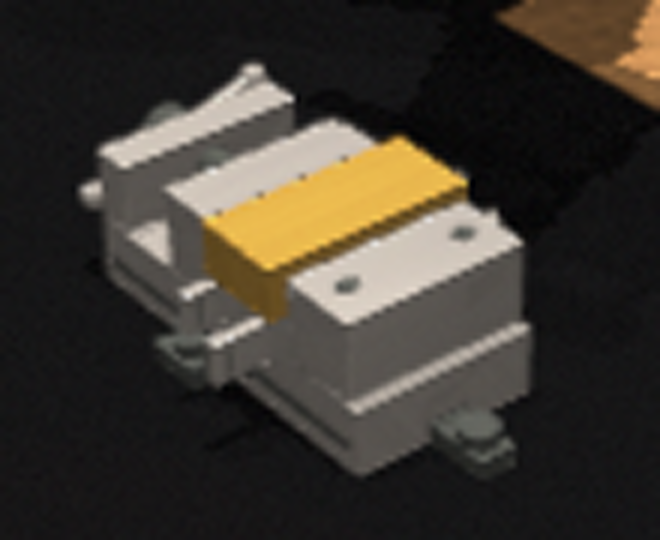

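The blank now stands evenly proud of the jaws along its whole length: in the side crop its top edge runs from (160,195) to (355,78), parallel to the jaw edge. Next I return the hammer.

Request:
{"op": "jog_arm", "data": {
  "moves": [
    [1,0.002,-0.02,0,0,0,0],
    [1,0.006,-0.05,0,0,0,0],
    [1,0.01,-0.08,0,0,0,0],
    [1,0.014,-0.11,0,0,0,0],
    [1,0.017,-0.135,0,0,0,0],
    [1,0.0176,-0.146,0,0,0,0],
    [1,0.0176,-0.149,0.01,0,0,0],
    [1,0.0176,-0.149,0.03,0,0,0],
    [1,0.0176,-0.149,0.05,0,0,0],
    [1,0.0176,-0.149,0.07,0,0,0]
  ]
}}

```text
time_s: 25.45
tcp_pos: [0.5022, 0.2969, 0.0888]
ee_rot: [[0.966, 0.258, -0.001], [0.258, -0.966, -0.001], [-0.001, 0.0, -1.0]]
wrist_force: [-0.6, -1.0, -3.0]
gripper_width: 0.336
```

```bash
python3 go.py 0.5019 0.2999 0.0585 -75
```

```text
t 25.45 tcp [0.5022 0.2969 0.0888] yaw -75.03 F [-0.62 -1.04 -2.99] w 0.336
shift [ 0.0005 -0.003   0.0303]
rot [ 0.0004  0.0011 -0.0006] dirs x,y: [0.966 0.258] [ 0.258 -0.966]
```

Request:
{"op": "jog_arm", "data": {
  "moves": [
    [1,0,0,0.006,0,0,0],
    [1,0,0,0.014,0,0,0],
    [1,0,0,0.02,0,0,0],
    [1,0,0,0.025,0,0,0],
    [1,0,0,0.028,0,0,0],
    [1,0,0,0.03,0,0,0],
    [1,0,0,0.031,0,0,0],
    [1,0,0,0.032,0,0,0],
    [1,0,0,0.033,0,0,0],
    [1,0,0,0.033,0,0,0]
  ]
}}

```text
time_s: 26.28
tcp_pos: [0.5029, 0.2984, 0.0574]
ee_rot: [[0.966, 0.259, 0.001], [0.259, -0.966, 0.0], [0.001, -0.0, -1.0]]
wrist_force: [-0.2, 0.3, -2.2]
gripper_width: 0.331
```

```bash
python3 go.py 0.5019 0.2999 0.0575 -75
```

```text
t 26.28 tcp [0.5029 0.2984 0.0574] yaw -74.97 F [-0.18  0.35 -2.24] w 0.331
shift [-0.0006 -0.0017 -0.0001]
rot [-0.0003 -0.0007  0.0005] dirs x,y: [0.966 0.259] [ 0.259 -0.966]
```

Request:
{"op": "jog_arm", "data": {
  "moves": [
    [1,0,0,0.0003,0,0,0],
    [1,0,0,0.0006,0,0,0],
    [1,0,0,0.0008,0,0,0],
    [1,0,0,0.0008,0,0,0],
    [0.3,0,0,0.0006,0,0,0],
    [0,0,0,0.0006,0,0,0],
    [-0.3,0,0,0.0006,0,0,0],
    [-0.6,0,0,0.0006,0,0,0],
    [-1,0,0,0.0006,0,0,0],
    [-1,0,0,0.0006,0,0,0]
  ]
}}

```text
time_s: 27.12
tcp_pos: [0.5026, 0.2982, 0.0563]
ee_rot: [[0.966, 0.259, -0.0], [0.259, -0.966, -0.0], [-0.0, 0.0, -1.0]]
wrist_force: [0.5, -0.4, -0.4]
gripper_width: 0.646
```

Request:
{"op": "jog_arm", "data": {
  "moves": [
    [-1,0,0,0,0,0,0],
    [-1,0,0,0,0,0,0],
    [-1,0,0,0,0,0,0],
    [-1,0,0,-0.005,0,0,0],
    [-1,0,0,-0.015,0,0,0],
    [-1,0,0,-0.03,0,0,0],
    [-1,0,0,-0.05,0,0,0],
    [-1,0,0,-0.07,0,0,0],
    [-1,0,0,-0.09,0,0,0],
    [-1,0,0,-0.1,0,0,0]
  ]
}}

```text
time_s: 27.95
tcp_pos: [0.504, 0.2991, 0.1605]
ee_rot: [[0.966, 0.26, 0.005], [0.26, -0.966, 0.004], [0.005, -0.002, -1.0]]
wrist_force: [-0.1, 0.5, 1.2]
gripper_width: 0.999
```

```bash
python3 go.py 0.5019 0.2999 0.158 -75; python3 -c "
from h import *
snap('side','s4');snap('scene','k4')
a=cv2.imread('pics/s4.png')[220:480,130:430]
b=cv2.imread('pics/k4.png')[140:290,240:420]
cv2.imwrite('pics/s4c.png',cv2.resize(a,None,fx=2.3,fy=2.3,interpolation=cv2.INTER_CUBIC))
cv2.imwrite('pics/k4c.png',cv2.resize(b,None,fx=4,fy=4,interpolation=cv2.INTER_CUBIC))"
```

```text
t 27.95 tcp [0.504  0.2991 0.1605] yaw -74.94 F [-0.06  0.53  1.18] w 0.999
shift [-0.0018 -0.0013  0.0025]
rot [-0.0022 -0.0054  0.001 ] dirs x,y: [0.966 0.26 ] [ 0.26  -0.966]
```

View pics/s4c.png

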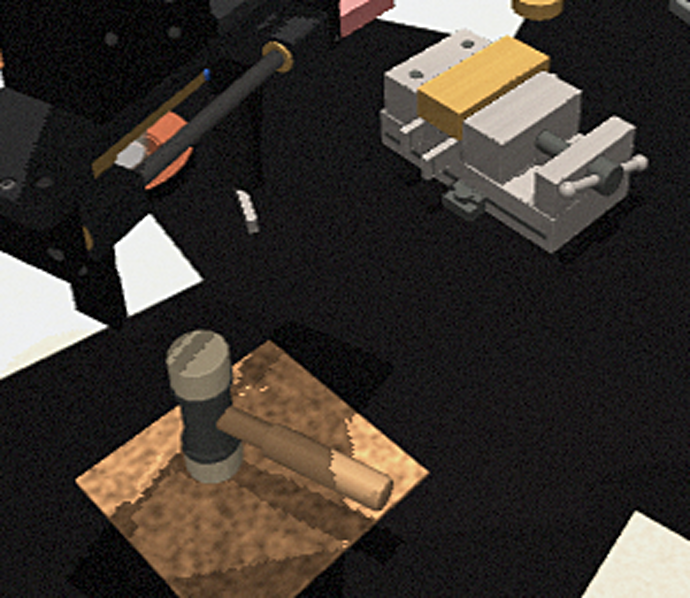

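View pics/k4c.png

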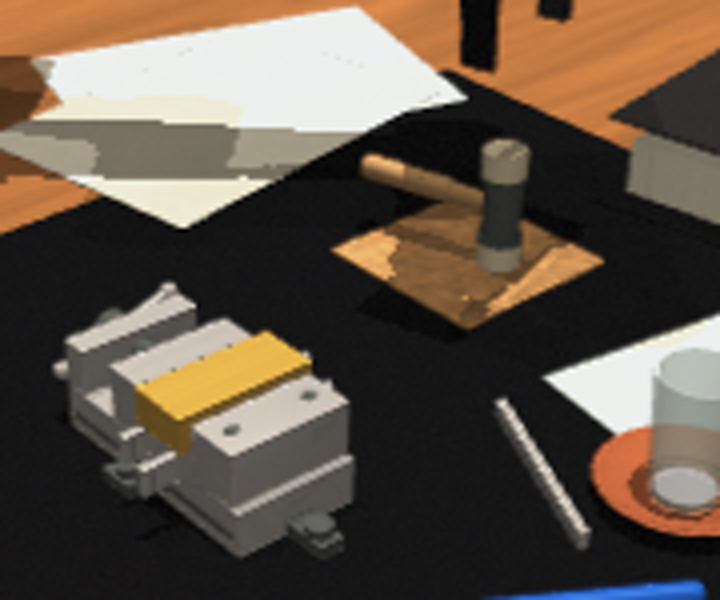

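```bash
python3 -c "
from h import *
a=cv2.imread('pics/s4.png')[240:320,295:360]
cv2.imwrite('pics/s5c.png',cv2.resize(a,None,fx=9,fy=9,interpolation=cv2.INTER_CUBIC)[:600])
s=sense();print(s['joints'])
c=load('s4')
V=[.5715,.0125,np.radians(-1.526)]
cc,ss=np.cos(V[2]),np.sin(V[2])
for q in [(-20,65,48),(-14,65,48),(-17,65,30),(14,65,48),(20,65,48)]:
  q=np.array(q)/1e3; u=proj(c,[V[0]+cc*q[0]-ss*q[1],V[1]+ss*q[0]+cc*q[1],q[2]]); print((u-[295,240]+.5)*9-.5)
"
```

```text
[ 4.65391962e+01  2.10782613e+01 -1.06633876e+01  2.48793145e-02
 -5.79283642e+01  5.84834323e+01]
[219.4894462  442.82084203]
[193.84895583 426.19018011]
[206.96740724 517.63136951]
[ 77.25387611 350.56552064]
[ 52.90540024 334.77287141]
```

View pics/s5c.png

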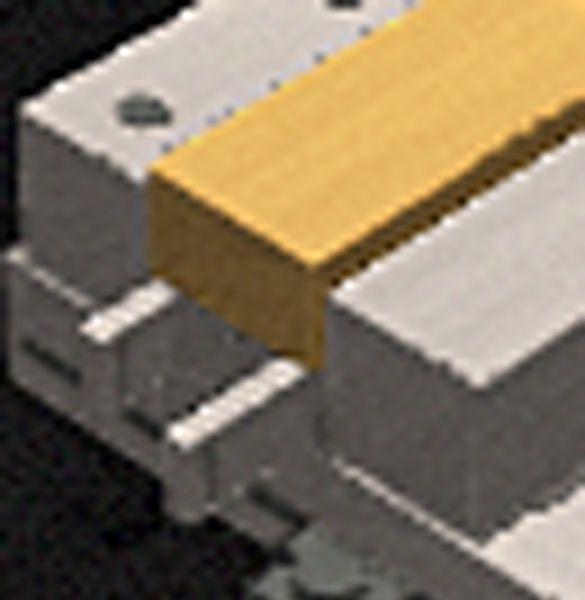

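```bash
python3 -c "
from h import *
c=load('s4')
V=[.5715,.0125,np.radians(-1.526)]
cc,ss=np.cos(V[2]),np.sin(V[2])
for n,u,v,z in [('PN far corner',166,432,48),('PN near',192,446,48),('PF',80,327,48),('PF near',100,342,48),('blankL top n',312,265,72),('top f',148,170,72),('jawcorner',483,388,65),('jaw',330,292,65),('fj',143,180,65),('fj2',20,103,65)]:
  p=atz(c,295+(u+.5)/9-.5,240+(v+.5)/9-.5,z/1e3); d=p[:2]-V[:2]; print(n,np.round(p,4),np.round(1e3*np.array([cc*d[0]+ss*d[1],-ss*d[0]+cc*d[1]]),1))
"; python3 go.py 0.555 0.105 0.14 -1.5; python3 go.py 0.555 0.105 0.14 -91.5
```

```text
PN far corner [0.5615 0.0821 0.048 ] [-11.8  69.3]
PN near [0.556  0.0817 0.048 ] [-17.4  68.8]
PF [0.5914 0.0723 0.048 ] [18.3 60.3]
PF near [0.5861 0.0728 0.048 ] [12.9 60.7]
blankL top n [0.5536 0.0555 0.072 ] [-19.   42.5]
top f [0.5915 0.0554 0.072 ] [18.8 43.4]
jawcorner [0.5179 0.0536 0.065 ] [-54.7  39.6]
jaw [0.5526 0.0521 0.065 ] [-20.   39.1]
fj [0.5967 0.0513 0.065 ] [24.2 39.5]
fj2 [0.6281 0.0501 0.065 ] [55.5 39.1]
t 28.05 tcp [0.5038 0.2991 0.1594] yaw -74.96 F [-0.78  0.04  0.56] w 0.993
shift [-0.001   0.2008  0.0189]
rot [ 1.0000e-03 -6.1000e-03 -1.2822e+00] dirs x,y: [0.966 0.259] [ 0.259 -0.966]
t 28.05 tcp [0.5038 0.2991 0.1594] yaw -74.96 F [-0.78  0.04  0.56] w 0.993
shift [-0.001   0.2008  0.0189]
rot [-0.0034 -0.0047  0.2886] dirs x,y: [0.966 0.259] [ 0.259 -0.966]
```

Request:
{"op": "jog_arm", "data": {
  "moves": [
    [1,0,0.01,0,0,0,-0.12],
    [1,0,0.03,0,0,0,-0.24],
    [1,0.001,0.055,0,0,0,-0.36],
    [1,0.001,0.08,0,0,0,-0.48],
    [1,0.001,0.105,0.003,0,0,-0.6],
    [1,0.002,0.13,0.007,0,0,-0.72],
    [1,0.002,0.155,0.011,0,0,-0.84],
    [1,0.0026,0.175,0.015,0,0,-0.96],
    [1,0.0026,0.19,0.018,0,0,-1.08],
    [1,0.0026,0.2,0.02,0,0,-1.2]
  ]
}}

```text
time_s: 28.88
tcp_pos: [0.5562, 0.1037, 0.1347]
ee_rot: [[0.104, 0.995, -0.003], [0.995, -0.104, -0.001], [-0.001, -0.003, -1.0]]
wrist_force: [0.6, -0.1, -0.1]
gripper_width: 0.323
```

```bash
python3 go.py 0.5585 0.105 0.07 -1.5
```

```text
t 28.88 tcp [0.5562 0.1037 0.1347] yaw -5.99 F [ 0.58 -0.08 -0.1 ] w 0.323
shift [0.0016 0.0023 0.0647]
rot [-0.0033  0.0014 -0.0784] dirs x,y: [0.104 0.995] [ 0.995 -0.104]
```

Request:
{"op": "jog_arm", "data": {
  "moves": [
    [1,0.0005,0.0005,0.005,0,0,-0.02],
    [1,0.001,0.001,0.012,0,0,-0.04],
    [1,0.0016,0.0015,0.022,0,0,-0.06],
    [1,0.0016,0.0018,0.032,0,0,-0.078],
    [1,0.0016,0.0018,0.042,0,0,-0.078],
    [1,0.0016,0.0018,0.05,0,0,-0.078],
    [1,0.0016,0.0018,0.054,0,0,-0.078],
    [1,0.0016,0.0018,0.056,0,0,-0.078],
    [1,0.0016,0.0018,0.056,0,0,-0.078],
    [1,0.0016,0.0018,0.056,0,0,-0.078]
  ]
}}

```text
time_s: 29.72
tcp_pos: [0.5593, 0.1072, 0.0808]
ee_rot: [[0.031, 1.0, 0.001], [1.0, -0.031, 0.0], [0.0, 0.001, -1.0]]
wrist_force: [1.2, 0.4, 0.2]
gripper_width: 0.007
```

```bash
python3 go.py 0.5585 0.105 0.037 -1.5; python3 -c "
from h import *
snap('side','s6');snap('scene','k6')
a=cv2.imread('pics/s6.png')[200:330,250:400]
cv2.imwrite('pics/s6c.png',cv2.resize(a,None,fx=4.5,fy=4.5,interpolation=cv2.INTER_CUBIC))"
```

```text
t 29.72 tcp [0.5593 0.1072 0.0808] yaw -1.75 F [1.24 0.41 0.15] w 0.007
shift [-0.0023 -0.0008  0.0438]
rot [ 0.0006 -0.0002 -0.0044] dirs x,y: [0.031 1.   ] [ 1.    -0.031]
```

View pics/s6c.png

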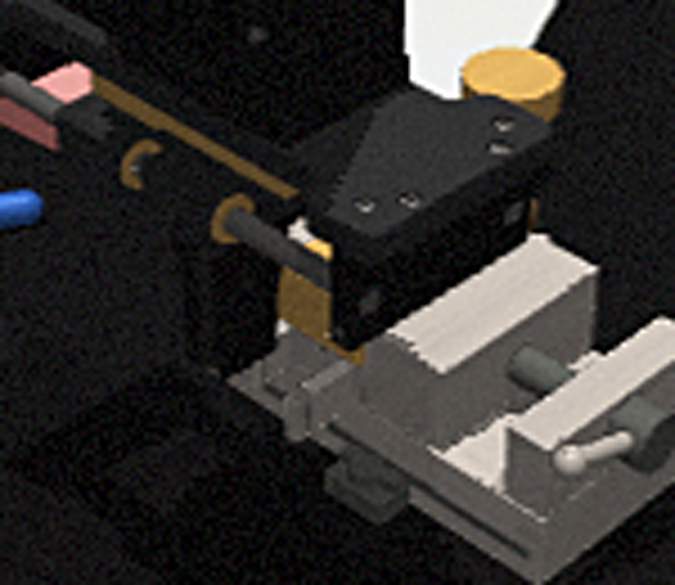

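Request:
{"op": "jog_arm", "data": {
  "moves": [
    [1,0,-0.0005,0.005,0,0,0],
    [1,0,-0.0008,0.012,0,0,0],
    [1,0,-0.0008,0.02,0,0,0],
    [1,0,-0.0008,0.028,0,0,0],
    [1,0,-0.0008,0.035,0,0,0],
    [1,0,-0.0008,0.04,0,0,0],
    [1,0,-0.0008,0.042,0,0,0],
    [1,0,-0.0008,0.043,0,0,0],
    [1,0,-0.0008,0.043,0,0,0],
    [1,0,-0.0008,0.043,0,0,0]
  ]
}}

```text
time_s: 30.65
tcp_pos: [0.5585, 0.1072, 0.0378]
ee_rot: [[0.031, 1.0, 0.001], [1.0, -0.031, 0.0], [0.0, 0.001, -1.0]]
wrist_force: [0.1, -0.3, -0.2]
gripper_width: 0.007
```

```bash
cat > fm.py <<'E'
from h import *
import sys
n=int(sys.argv[1]);L=[];Q=[]
for i in range(n):
    capture('wrist'); s=sense(); L.append(s['wrist_force']);Q.append(s['tcp_pos'])
print(round(s['time_s'],2),'F',np.round(np.mean(L,0),2),'sd',np.round(np.std(L,0),2),'tcp',np.round(np.mean(Q,0),5))
E
python3 fm.py 8;python3 -c "
from h import *
snap('side','s7');snap('scene','k7')
a=cv2.imread('pics/s7.png')[220:320,280:380]
b=cv2.imread('pics/k7.png')[180:290,230:340]
cv2.imwrite('pics/s7c.png',np.hstack([cv2.resize(a,(400,400)),cv2.resize(b,(400,400))]))"
```

```text
31.05 F [-0.29  0.1   0.54] sd [0.4  0.5  0.37] tcp [0.55843 0.10719 0.03786]
```

View pics/s7c.png

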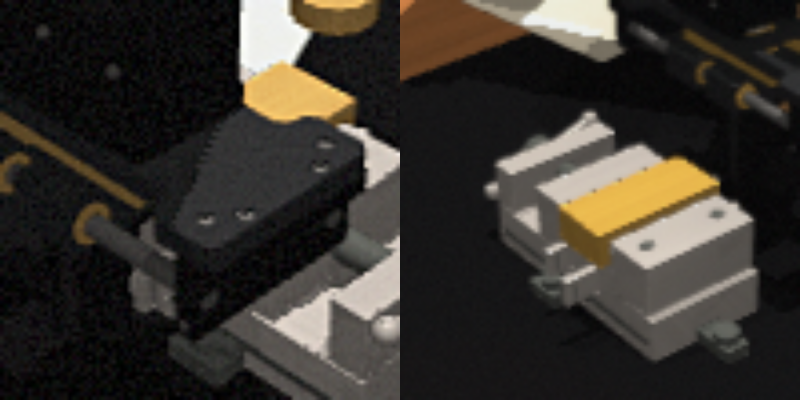

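Request:
{"op": "jog_arm", "data": {
  "moves": [
    [1,-0.002,0,0,0,0,0],
    [1,-0.004,0,0,0,0,0],
    [1,-0.006,0,0,0,0,0],
    [1,-0.008,0,0,0,0,0],
    [1,-0.009,0,0,0,0,0],
    [1,-0.01,0,0,0,0,0],
    [1,-0.011,0,0,0,0,0],
    [1,-0.0115,0,0,0,0,0],
    [1,-0.012,0,0,0,0,0],
    [1,-0.012,0,0,0,0,0]
  ]
}}

```text
time_s: 31.98
tcp_pos: [0.5579, 0.0951, 0.0375]
ee_rot: [[0.031, 1.0, -0.0], [1.0, -0.031, -0.0], [-0.0, -0.0, -1.0]]
wrist_force: [-0.4, 0.2, -0.3]
gripper_width: 0.002
```

Request:
{"op": "jog_arm", "data": {
  "moves": [
    [1,-0.0003,0,0,0,0,0],
    [1,-0.0006,0,0,0,0,0],
    [1,-0.0009,0,0,0,0,0],
    [1,-0.0012,0,0,0,0,0],
    [1,-0.0015,0,0,0,0,0],
    [1,-0.0018,0,0,0,0,0],
    [1,-0.002,0,0,0,0,0],
    [1,-0.002,0,0,0,0,0],
    [1,-0.002,0,0,0,0,0],
    [1,-0.002,0,0,0,0,0]
  ]
}}

```text
time_s: 32.82
tcp_pos: [0.5578, 0.0931, 0.0375]
ee_rot: [[0.031, 1.0, -0.0], [1.0, -0.031, -0.0], [-0.0, -0.0, -1.0]]
wrist_force: [-0.5, 0.1, 0.1]
gripper_width: 0.006
```

```bash
python3 fm.py 4
```

```text
33.02 F [-0.09 -0.23 -0.25] sd [0.68 0.38 0.36] tcp [0.55781 0.09312 0.03755]
```

Request:
{"op": "jog_arm", "data": {
  "moves": [
    [1,-0.0002,0,0,0,0,0],
    [1,-0.0004,0,0,0,0,0],
    [1,-0.0006,0,0,0,0,0],
    [1,-0.0008,0,0,0,0,0],
    [1,-0.001,0,0,0,0,0],
    [1,-0.001,0,0,0,0,0],
    [1,-0.001,0,0,0,0,0],
    [1,-0.001,0,0,0,0,0],
    [1,-0.001,0,0,0,0,0],
    [1,-0.001,0,0,0,0,0]
  ]
}}

```text
time_s: 33.85
tcp_pos: [0.5578, 0.0923, 0.0376]
ee_rot: [[0.031, 1.0, 0.0], [1.0, -0.031, 0.0], [0.0, 0.0, -1.0]]
wrist_force: [-1.2, 2.0, 0.4]
gripper_width: 0.004
```

```bash
python3 fm.py 4
```

```text
34.05 F [-0.96  2.83 -0.4 ] sd [0.37 0.16 0.37] tcp [0.55785 0.0923  0.03755]
```

The push reads about 2.8 N and the parallel holds: TCP y stayed at 0.0923 with no creep. Backing off.

Request:
{"op": "jog_arm", "data": {
  "moves": [
    [1,0.002,0,0,0,0,0],
    [1,0.006,0,0,0,0,0],
    [1,0.012,0,0,0,0,0],
    [1,0.018,0,0,0,0,0],
    [1,0.02,0,-0.003,0,0,0],
    [1,0.02,0,-0.015,0,0,0],
    [1,0.02,0,-0.035,0,0,0],
    [1,0.02,0,-0.06,0,0,0],
    [1,0.02,0,-0.085,0,0,0],
    [1,0.02,0,-0.11,0,0,0]
  ]
}}

```text
time_s: 34.88
tcp_pos: [0.5582, 0.1122, 0.1488]
ee_rot: [[0.03, 1.0, -0.0], [1.0, -0.03, -0.0], [-0.0, -0.0, -1.0]]
wrist_force: [0.2, 0.1, -0.1]
gripper_width: 0.006
```

Request:
{"op": "jog_arm", "data": {
  "moves": [
    [1,0.015,0,-0.02,0,0,0],
    [1,0.035,0,-0.04,0,0,0],
    [1,0.06,0,-0.06,0,0,0],
    [1,0.09,0,-0.075,0,0,0],
    [1,0.12,0,-0.08,0,0,0],
    [1,0.15,0,-0.08,0,0,0],
    [1,0.17,0,-0.08,0,0,0],
    [1,0.18,0,-0.08,0,0,0],
    [1,0.18,0,-0.08,0,0,0],
    [1,0.18,0,-0.08,0,0,0]
  ]
}}

```text
time_s: 35.72
tcp_pos: [0.5635, 0.2916, 0.2268]
ee_rot: [[0.03, 1.0, -0.001], [1.0, -0.03, -0.001], [-0.001, -0.001, -1.0]]
wrist_force: [-0.3, -0.5, -0.5]
gripper_width: 0.006
```

```bash
python3 fm.py 3;python3 -c "
from h import *
snap('side','s8');snap('scene','k8')
for n,f0,f1,r in [('s','side0','s8',(240,320,295,360)),('k','scene0','k8',(225,275,255,330))]:
  g=lambda f:cv2.resize(cv2.imread('pics/'+f+'.png')[r[0]:r[1],r[2]:r[3]],(400,int(400*(r[1]-r[0])/(r[3]-r[2]))),interpolation=cv2.INTER_CUBIC)
  cv2.imwrite('pics/cmp_%s.png'%n,np.hstack([g(f0),g(f1)]))"
```

```text
35.87 F [ 0.54 -0.59  0.03] sd [0.05 0.56 0.11] tcp [0.56377 0.29071 0.22728]
```

View pics/cmp_s.png

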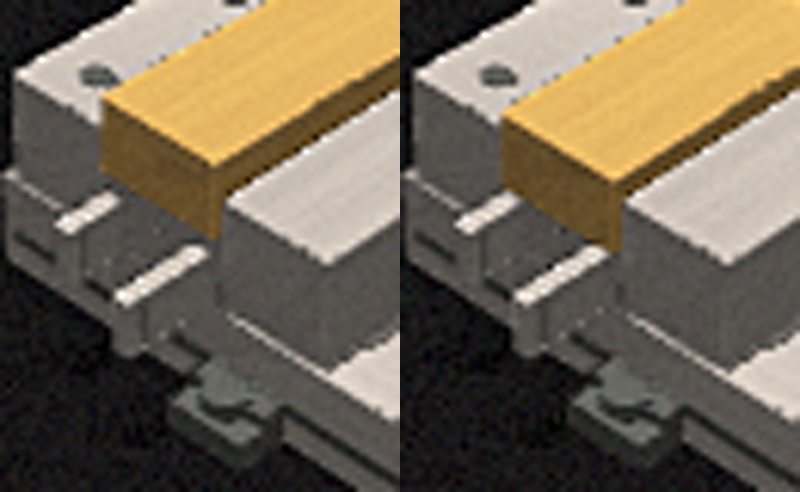

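View pics/cmp_k.png

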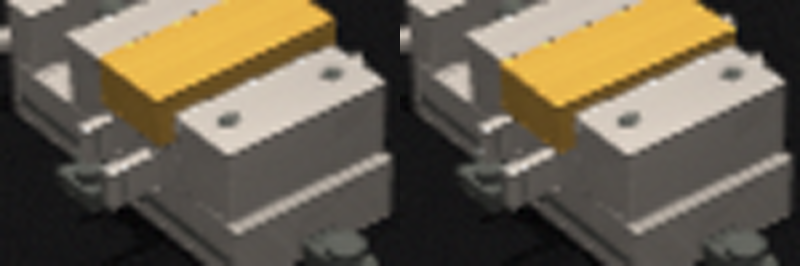

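View pics/k8.png

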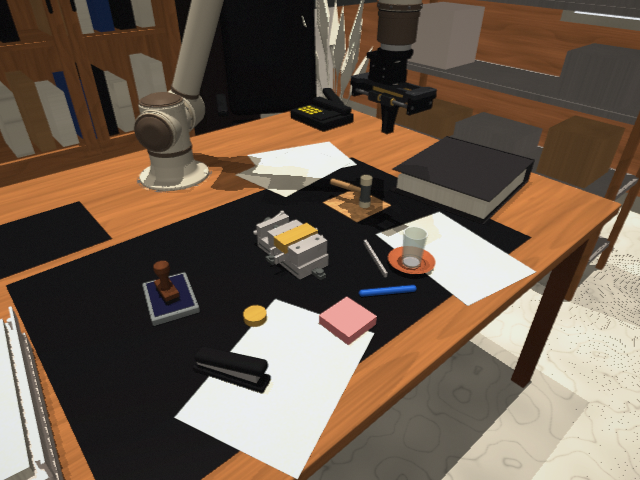

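The before and after pictures show both parallel ends at the same pixels. The blank is lower and even, and the hammer stands on its mat at about (366,190). Nothing else has moved, so I'm handing in.

```bash
python3 -c "
from station import *
print(finish_job())"
```

```text
the job is handed in; nothing more can be done
None
```

The blank is down level on both parallels, the hammer is back upright on its mat, and the near parallel held against the endways push. I handed the job in at about 36 s of the 69 s allowed.

- **Tapping:** I gripped the hammer by its upper face and tapped slowly, more a series of short presses than blows. The taps were at the +y end, the −y end and the middle, about 6 to 7 mm towards the moving jaw. The highest wrist reading was 22 N, but force was only read at the end of each 0.8 s move, so a brief higher peak would not have shown.
- **Seating:** At both ends and in the middle the hammer stopped hard at the same tool height, 125.3 mm. That puts the blank's top at about 71.8 mm, against 72 mm for home.
- **Hammer:** It stands within about 2 mm of where it was, with the handle pointing the same way.
- **Push test:** A shut fingertip pushed the +y end of the near parallel with about 2.8 N (readings 2.0 to 2.8). The parallel did not creep.
- **Last pictures:** Both parallels show no visible shift, nothing else on the desk looks moved, and the arm is clear of everything.

Two checks were weaker than the rest. The "no slip" result rests on the force reading, the steady tool position and the pictures, which would not show a movement of a few tenths of a millimetre. The measured height of the +y end before tapping was also rough, with two corners reading 75.3 and 77.0 mm, so I relied on the hard-stop heights for level.

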